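Put the loose mounting parts back in their rests and trays

ROBOT

A 6-joint arm with a two-finger parallel gripper is mounted at the origin on a cart in front of the work surface, level with it; the furniture and walls round the work are solid. World frame = base frame: x ahead of the robot, y to its left, z up, the work surface at z = 0. Lengths are in m, angles in rad, forces in N, time in s.
With the tool pointing down it reaches from about 0.35 to 0.975 m from the base axis. Payload 7.1 kg.
Tool frame: the origin (TCP) lies midway between the tips of the shut fingers; the grasp point (between the pads) lies 19 mm behind it; z points along the fingers, y is the line along which they close (so a half turn about z gives the same grasp; the last joint's range is limited). The gripper opens to 88 mm and grips with 3 to 60 N. Pads are 20 mm wide; open, the fingers measure 115 mm over their backs; the gripper's body (75 mm by 178 mm) begins 61 mm behind the grasp point.
Start: joints at [1.329, 0.423, 1.63, -0, 1.089, -0.019], TCP at [0.138, 0.61, 0.223] pointing down, gripper open.
Joint ranges: [-3, 3], [-0.9, 2.11], [0.09, 2.58], [-1.31, 4.45], [0.11, 2.69], [-2.54, 2.54]. Speed limits (rad/s): [2.39, 2.39, 3.01, 3.14, 3.14, 3.14].

INTERFACE

Orientations are given as a unit quaternion [w, x, y, z].
In Python, from station import move_pose, movel, movej, command_gripper, wait, inverse_kinematics, read_camera, camera_info, MotionError, job_done, get_time, get_joint_pos, get_qvel, get_effort, get_tcp_pos, get_ee_rot, get_ft_force, get_ft_torque, get_grip_width, get_finger_force gives the robot as it stands. Calls block until the motion is done:
- move_pose(position, orientation): joint-space move of the TCP to a pose.
- movel(position, frame=None, v=0.15, until_force=None): straight line of the TCP; frame=None keeps the orientation; v is the mean speed in m/s. With until_force (N) it stops when the force on the tool has changed by that much, and returns True; else False.
- movej(angles): joint-space move.
- command_gripper(opening): opening from 0.0 (shut) to 1.0 (fully open); the grip force is fixed at half the most; returns when the fingers have stopped.
- wait(seconds).
- inverse_kinematics(position, orientation): joint angles nearest the present ones, or None.
- read_camera(name): name is "scene" or "top" or "wrist"; returns the picture (480x640x3 uint8, red, green, blue); there is no depth.
- camera_info(name): a dict with "intrinsics" (3x3 intrinsics, pixels), "dist" ([k1, k2, p1, p2, k3] as OpenCV has them; the pictures are not rectified), "T" (4x4, takes a point from camera to world coordinates); the wrist camera has in their place "tool_from_camera" (4x4, takes a point from camera to tool coordinates, whose origin is the TCP and whose axes are the flange's). Camera axes: x right, y up, looking along -z (the intrinsics and any distortion apply to the point x, -y, -z); pixel columns grow to the right and rows downward; lengths in m; the calibration is good to about 2 mm. A picture is of the moment at which its call begins: read the wrist's pose just before it. camera_info takes no time and is no camera call.
A pose or a line that the arm cannot do raises MotionError and nothing moves.
- job_done(): hands the job in; it is judged then, once.
Readings, each from a call of its own:
- get_time(): time.
- get_joint_pos(): joint angles.
- get_qvel(): joint speeds.
- get_effort(): joint torques, N m.
- get_tcp_pos(): TCP position.
- get_ee_rot(): TCP orientation.
- get_ft_force(): force on the tool from outside, world axes, zero at the start.
- get_ft_torque(): the same for the moment, N m.
- get_grip_width(): opening from 0.0 (shut) to 1.0 (fully open).
- get_finger_force(): force on a finger pad.
Only numpy, scipy, OpenCV 4.12 (cv2) and the standard library are available. Lean on these libraries where they do the work, as an engineer would, in place of code of your own. Each camera call takes 0.05 s, during which the arm holds its last target. There are 200 camera calls.

TASK

Clear the mixed parts off the bench: lay each of the three steel posts in the black-notched post rest made for its length, lying level in both notches between the end stops, put the loose clamping fork flat into the blue tray that already holds forks, and the loose orange knob into the blue tray that already holds knobs. Both must lie on the tray's floor or its contents, not on its rim, and everything must be let go and at rest.

Things in the scene. Friction and masses are not known exactly. Their poses are not given: they have to be found in the camera images.
- post_100: steel post of the longest length: plain round bar 13 mm thick, 100 mm long, lying on the bench. Origin: centre of its underside (its middle is 6.4 mm higher); its length runs along its y, z up. The five loose parts lie side by side along the front left, about 60 mm apart, in any order, so open the fingers only a little wider than the part.
- post_75: steel post of the middle length: plain round bar 13 mm thick, 76 mm long, lying on the bench. Origin: centre of its underside (its middle is 6.4 mm higher); its length runs along its y, z up. On the way to the right, a slide motor and its hanging cable stand out over the bench (y -0.17 to -0.07, x from 0.45 on, up to 310 mm high): pass over them with hand and load, close in to the robot.
- post_50: steel post of the shortest length: plain round bar 13 mm thick, 50 mm long, lying on the bench. Origin: centre of its underside (its middle is 6.4 mm higher); its length runs along its y, z up. Equipment behind the work (x over 0.6) rises to 430 mm: keep a wide hand clear of it.
- fork: black slotted clamping fork, a flat bar 25 mm wide, 60 mm long and 7 mm thick, lying on the bench. Origin: centre of its underside; its length runs along its y, z is up. Solid enough to be gripped across its 25 mm width.
- knob: orange fluted clamp knob 26 mm across, standing on its flat face with a threaded stud up; the knob itself is 17 mm high, 32 mm with the stud. Origin: centre of its underside, z up along the stud.
- rest_100: fixed post rest, longest size: aluminium base 42 x 120 mm with a black notched block at each end, 44 mm high. Origin: centre of its underside. The 100 mm post lies along its y with its underside 28 mm above the origin. Notches: floor 22 mm wide, 32 mm at the top; end stops 112 mm apart; the middle 82 mm between the blocks is open for fingers. 
- rest_75: fixed post rest, middle size: aluminium base 42 x 96 mm with a black notched block at each end, 44 mm high. Origin: centre of its underside. The 76 mm post lies along its y with its underside 28 mm above the origin. Notches: floor 22 mm wide, 32 mm at the top; end stops 88 mm apart; the middle 58 mm between the blocks is open for fingers. 
- rest_50: fixed post rest, shortest size: aluminium base 42 x 70 mm with a black notched block at each end, 44 mm high. Origin: centre of its underside. The 50 mm post lies along its y with its underside 28 mm above the origin. Notches: floor 22 mm wide, 32 mm at the top; end stops 62 mm apart; the middle 32 mm between the blocks is open for fingers. The rests' middles are 75 mm or more apart.
- fork_tray: fixed open blue tray 85 (x) x 130 (y) mm, walls 28 mm high, floor and walls 2.5 mm thick; the one that already holds two black clamping forks, one on the other. Origin: centre of its underside. Its contents are fixed and fill the +y end (beyond y +28 mm); the middle of the free floor is at about y -17 mm. One of the two trays stands at the left, the other at the right, in either order.
- knob_tray: fixed open blue tray 85 (x) x 130 (y) mm, walls 28 mm high, floor and walls 2.5 mm thick; the one that already holds two orange clamp knobs. Origin: centre of its underside. Its contents are fixed and fill the +y end (beyond y +28 mm); the middle of the free floor is at about y -17 mm. One of the two trays stands at the left, the other at the right, in either order.

How it is judged:
By the outcome, as a careful person would: the job done as asked, in the order asked, and still so for the second after the job is handed in, with the robot touching nothing.
It also fails if it takes over 147 s, if anything falls off the work surface, if the arm or the gripper's body presses on something with over 40 N, if the wrist force passes 120 N, or if a joint passes its speed limit or range.

## Working session

There is one attempt and no reset: what is moved stays moved. The work goes in short steps, each a Python script; the robot and the scene stay as the last script left them, time stands still between calls to the robot, and variables do not carry over. Pictures are saved under pics/ and viewed, at most 14 in all, crops included, and the job is handed in when it is done.

```bash
mkdir -p pics; ls; python3 - <<'E'
from station import *
import cv2
for n in ("top","scene"):
    cv2.imwrite(f"pics/{n}0.png",read_camera(n)[:,:,::-1])
    c=camera_info(n);print(n,c)
print(camera_info("wrist"),get_time(),get_ee_rot(),get_tcp_pos())
E
```

```text
pics
top {'intrinsics': array([[518.29282975,   0.        , 325.46725457],
       [  0.        , 518.29282975, 234.66791861],
       [  0.        ,   0.        ,   1.        ]]), 'dist': array([0.00435, 0.     , 0.     , 0.     , 0.     ]), 'T': array([[-2.77533942e-03,  9.98383714e-01, -5.67649334e-02,
         3.76473748e-01],
       [-9.99793378e-01, -3.91338704e-03, -1.99471021e-02,
        -4.77157336e-04],
       [-2.01370050e-02,  5.66978446e-02,  9.98188287e-01,
         1.21087495e+00],
       [ 0.00000000e+00,  0.00000000e+00,  0.00000000e+00,
         1.00000000e+00]])}
scene {'intrinsics': array([[610.35317341,   0.        , 315.34896431],
       [  0.        , 610.35317341, 241.68934859],
       [  0.        ,   0.        ,   1.        ]]), 'dist': array([-0.14133611,  0.        ,  0.        ,  0.        ,  0.        ]), 'T': array([[-0.81613064,  0.25131646, -0.52035644, -0.46400981],
       [-0.57730453, -0.39432863,  0.71499959,  1.27956595],
       [-0.02550028,  0.8839372 ,  0.4669098 ,  0.86633781],
       [ 0.        ,  0.        ,  0.        ,  1.        ]])}
{'intrinsics': array([[343.49622555,   0.        , 326.15089311],
       [  0.        , 343.49622555, 236.96519506],
       [  0.        ,   0.        ,   1.        ]]), 'dist': array([0.01441331, 0.        , 0.        , 0.        , 0.        ]), 'tool_from_camera': array([[ 4.84845992e-05,  9.59621863e-01,  2.81293223e-01,
         7.57969232e-02],
       [ 9.99999353e-01,  2.73055127e-04, -1.10388098e-03,
        -5.12451130e-04],
       [-1.13611688e-03,  2.81293095e-01, -9.59621229e-01,
        -1.61547795e-01],
       [ 0.00000000e+00,  0.00000000e+00,  0.00000000e+00,
         1.00000000e+00]])} 0.1 [-7.59911219e-05  1.11151326e-01  9.93803257e-01 -6.80829595e-04] [0.13796658 0.6090807  0.22199323]
```

View pics/top0.png

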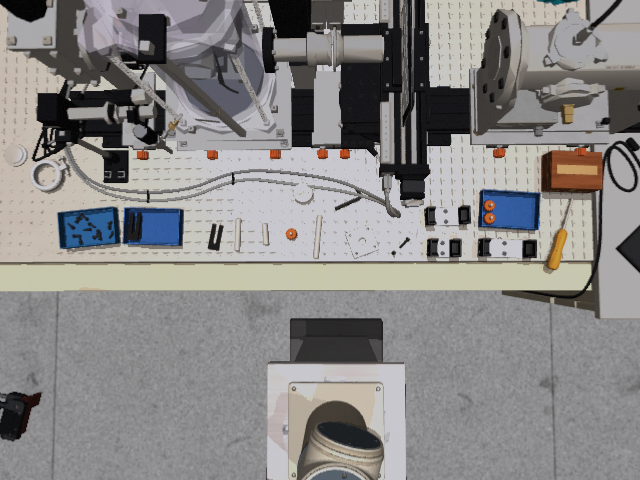

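View pics/scene0.png

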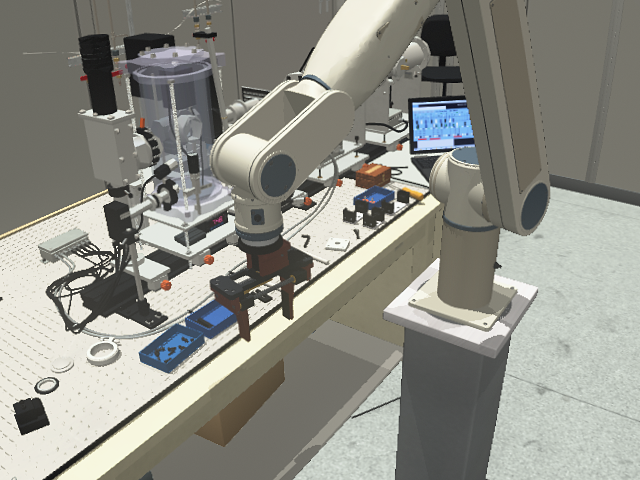

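The top view shows the following:
- **Fork tray:** left, at (153,227).
- **Loose parts:** fork (216,237), post_75 (237,235), post_50 (265,234), knob (291,234), post_100 (318,237).
- **Right side:** rest_75 (447,215), rest_50 (444,248), rest_100 (507,248), knob tray (509,210).
- **Motor:** around (410,190).

The scene view shows the hand over the left tray. Next I take a wrist look over the parts.

```bash
cat >h.py <<'E'
from station import *
import numpy as np, cv2
from scipy.spatial.transform import Rotation as R
def quat(yaw):   # tool down; yaw = world angle of closing axis (tool y) from world +y
    q=(R.from_euler('z',yaw)*R.from_quat([0,1,0,0])).as_quat()
    return np.array([q[3],q[0],q[1],q[2]])
def wristT():
    q=get_ee_rot();T=np.eye(4);T[:3,:3]=R.from_quat([q[1],q[2],q[3],q[0]]).as_matrix();T[:3,3]=get_tcp_pos()
    return T@camera_info("wrist")["tool_from_camera"]
def snap(name,f):
    T=wristT() if name=="wrist" else camera_info(name)["T"]
    im=read_camera(name)[:,:,::-1].copy();cv2.imwrite(f"pics/{f}.png",im);np.save(f"pics/{f}.npy",T);return im,T
def px2w(name,T,uv,z):
    c=camera_info(name)
    p=cv2.undistortPoints(np.array(uv,float).reshape(-1,1,2),c["intrinsics"],c["dist"]).reshape(-1,2)
    d=np.c_[p[:,0],-p[:,1],-np.ones(len(p))]@T[:3,:3].T
    s=(z-T[2,3])/d[:,2];return T[:3,3]+s[:,None]*d
E
python3 - <<'E'
from h import *
np.set_printoptions(precision=4,suppress=True)
T=camera_info("top")["T"]
print(px2w("top",T,[(216,237),(237,235),(265,234),(291,234),(318,237),(153,227)],0.006))
print(px2w("top",T,[(447,215),(444,248),(507,248),(509,210)],0.03))
move_pose([0.42,0.14,0.30],quat(0))
snap("wrist","w1");print(get_time(),get_tcp_pos(),get_joint_pos())
E
```

```text
[[0.4405 0.2796 0.006 ]
 [0.445  0.2304 0.006 ]
 [0.4471 0.1648 0.006 ]
 [0.4469 0.104  0.006 ]
 [0.4396 0.041  0.006 ]
 [0.4646 0.4282 0.006 ]]
[[ 0.4874 -0.2537  0.03  ]
 [ 0.4123 -0.2457  0.03  ]
 [ 0.4118 -0.3875  0.03  ]
 [ 0.4981 -0.394   0.03  ]]
2.1417 [0.42   0.1406 0.2999] [ 0.2961  0.0524  1.9304  0.0001  1.159  -1.2756]
```

View pics/w1.png

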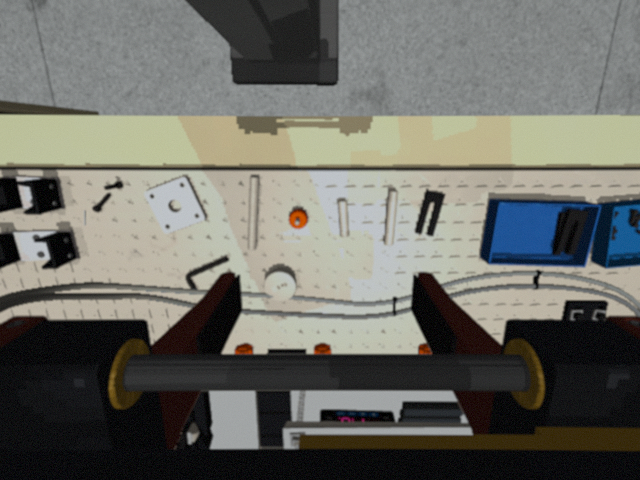

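The wrist view shows post_100 at (253,212), knob (298,218), post_50 (343,217), post_75 (391,216) and fork (430,213). Enlarging this area will give the angles.

```bash
python3 -c "
import cv2
a=cv2.imread('pics/w1.png')[165:265,235:455];cv2.imwrite('pics/w1c.png',cv2.resize(a,None,fx=3.6,fy=3.6,interpolation=cv2.INTER_CUBIC))"
```

```text
(no output)
```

View pics/w1c.png

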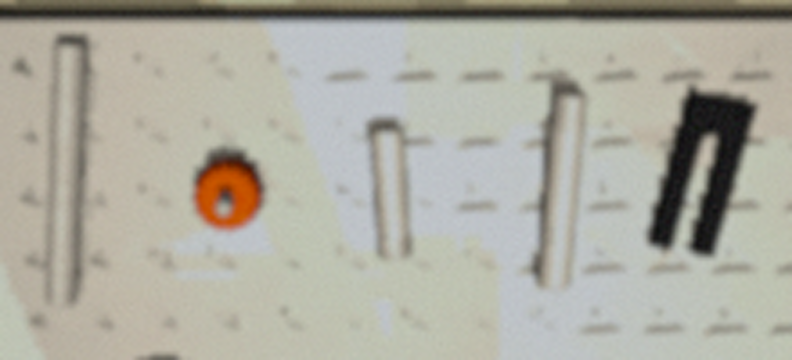

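post_100, post_50, post_75, knob and fork all show clearly, so I pick post_100. I'll then look at the rests with it in hand.

```bash
cat >>h.py <<'E'
def wrap(a): return (a+np.pi/2)%np.pi-np.pi/2
def parts():
    T=np.load('pics/w1.npy');f=lambda c,z:px2w("wrist",T,np.array(c)/3.6+[235,165],z)
    o={}
    for n,c,z in (("post_100",[(70,42),(62,302)],.0128),("post_50",[(385,125),(395,257)],.0128),("post_75",[(568,88),(555,288)],.0128),("fork",[(721,98),(682,250)],.007)):
        a,b=f(c,z);d=b-a;o[n]=((a+b)[:2]/2,wrap(np.arctan2(d[1],d[0])),np.linalg.norm(d)) # angle of length from world x
    o["knob"]=(f([(228,192)],.017)[0,:2],0.,0.);return o
def go(x,y,z,yaw): move_pose([x,y,z],quat(yaw))
def pick(n,z,w):
    (x,y),a,_=parts()[n]
    go(x,y,.10,a);command_gripper(w);movel([x,y,z],v=.12)
    command_gripper(0);print(n,"width",get_grip_width()*88,get_finger_force())
    movel([x,y,.12],v=.15);print("after lift",get_grip_width()*88,get_time())
E
python3 - <<'E'
from h import *
np.set_printoptions(precision=4,suppress=True)
for k,v in parts().items():print(k,v)
pick("post_100",.003,.3)
go(.40,.10,.40,0);go(.38,-.12,.42,0);go(.42,-.30,.33,0)
snap("wrist","w2");print(get_time(),get_tcp_pos(),get_ft_force())
E
```

```text
post_100 (array([0.4436, 0.0431]), np.float64(-0.0892322855001546), np.float64(0.09872200934938809))
post_50 (array([0.4497, 0.1633]), np.float64(0.08843441888437131), np.float64(0.05057690155787103))
post_75 (array([0.449 , 0.2269]), np.float64(-0.009354564717176661), np.float64(0.0762245146710408))
fork (array([0.4446, 0.2801]), np.float64(-0.16309855262258566), np.float64(0.05902239006452591))
knob (array([0.4487, 0.1033]), 0.0, 0.0)
post_100 width 10.872236826437685 30.001339316368103
after lift 10.871106624905245 6.3667
9.2583 [ 0.4206 -0.2987  0.3308] [ 0.4182 -0.6336 -1.3091]
```

View pics/w2.png

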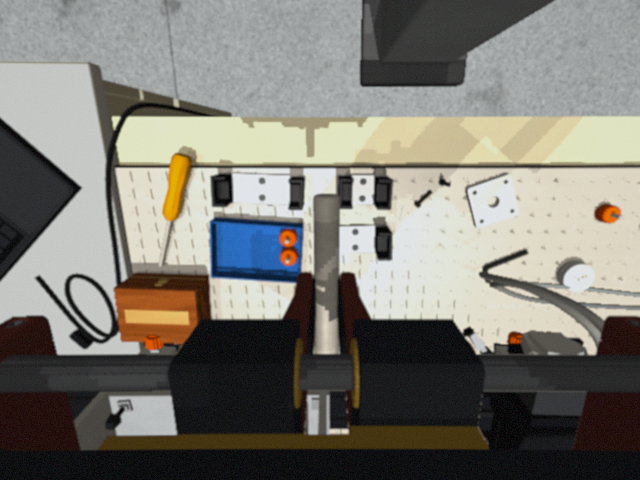

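post_100 is held. rest_100 is at (258,191), rest_50 at (364,190), and rest_75 is partly hidden at (365,240), so I enlarge the area.

```bash
python3 -c "
import cv2
a=cv2.imread('pics/w2.png')[165:290,205:405];cv2.imwrite('pics/w2c.png',cv2.resize(a,None,fx=4,fy=4,interpolation=cv2.INTER_CUBIC))"
```

```text
(no output)
```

View pics/w2c.png

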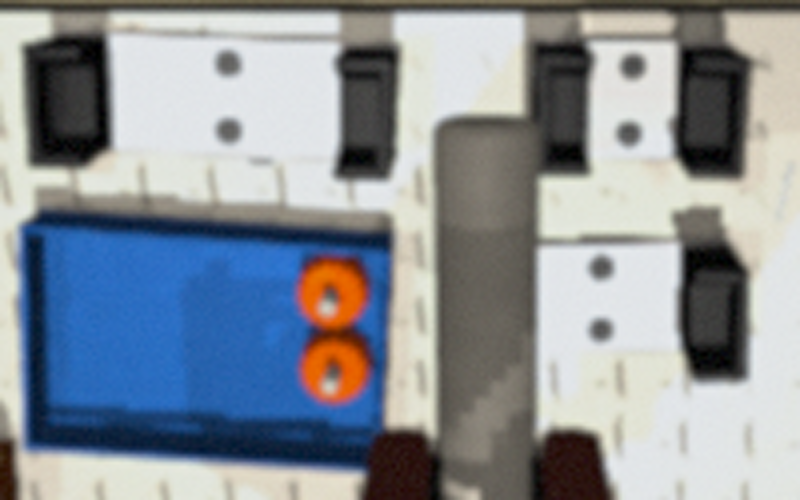

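rest_100's bolts are at crop (229,64) and (229,130). rest_50's are at (633,66) and (629,133), and rest_75's at (601,267) and (600,330). The knob tray's corners are at about (25,225), (388,240), (375,465) and (28,447).

```bash
cat >>h.py <<'E'
def rests():
    T=np.load('pics/w2.npy');f=lambda c,z:px2w("wrist",T,np.array(c)/4+[205,165],z)
    o={}
    for n,c in (("rest_100",[(229,64),(229,130)]),("rest_50",[(633,66),(629,133)]),("rest_75",[(601,267),(600,330)])):
        a,b=f(c,.009);d=b-a;o[n]=((a+b)[:2]/2,wrap(np.arctan2(d[1],d[0])))  # angle of rest x axis from world x
    o["tray"]=f([(25,225),(388,240),(375,465),(28,447)],.028)[:,:2];return o
E
python3 - <<'E'
from h import *
np.set_printoptions(precision=4,suppress=True)
r=rests()
for k,v in r.items():print(k,v)
print(r["tray"].mean(0))
T=np.load('pics/w2.npy');f=lambda c,z:px2w("wrist",T,np.array(c)/4+[205,165],z)
print(f([(30,48),(397,52),(390,176),(32,163)],.044))
E
```

```text
rest_100 (array([ 0.4164, -0.3889]), np.float64(-0.052164840802054524))
rest_50 (array([ 0.4172, -0.2475]), np.float64(-0.028299438062595605))
rest_75 (array([ 0.4904, -0.2564]), np.float64(0.009427385940972366))
tray [[ 0.458  -0.4583]
 [ 0.4633 -0.3327]
 [ 0.5482 -0.339 ]
 [ 0.541  -0.4649]]
[ 0.5026 -0.3987]
[[ 0.3954 -0.4457  0.044 ]
 [ 0.3965 -0.3274  0.044 ]
 [ 0.4373 -0.3305  0.044 ]
 [ 0.4331 -0.4486  0.044 ]]
```

```bash
cat >>h.py <<'E'
ANG={"rest_100":-.045,"rest_50":-.035,"rest_75":-.01}
def place(n,f=None):
    (x,y)=rests()[n][0];yaw=ANG[n]-np.pi/2
    go(x,y,.14,yaw);print("at",get_tcp_pos())
    print("hit",movel([x,y,.032],v=.1,until_force=12),get_tcp_pos(),get_ft_force())
    command_gripper(.3);movel([x,y,.14],v=.15)
    if f:snap("wrist",f)
    go(.42,-.25,.33,yaw);print(get_time())
E
python3 - <<'E'
from h import *
np.set_printoptions(precision=4,suppress=True)
place("rest_100","p1")
E
```

```text
at [ 0.4171 -0.3888  0.141 ]
hit True [ 0.4158 -0.3883  0.0316] [-0.2422  1.1956  6.0531]
14.0083
```

View pics/p1.png

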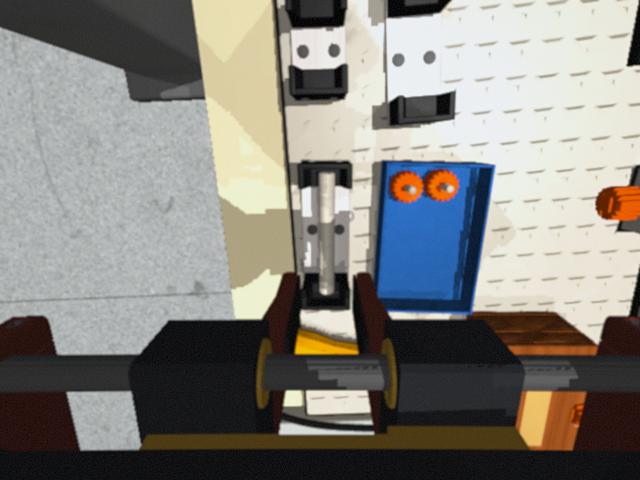

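post_100 lies in both notches between its end stops at (327,235). Next I check the other rests from this picture and do post_75.

```bash
python3 - <<'E'
from h import *
np.set_printoptions(precision=4,suppress=True)
p=px2w("wrist",np.load('pics/p1.npy'),[(399,60),(430,57.5),(303,51),(334,51)],.009);print(p)
p=px2w("wrist",np.load('pics/p1.npy'),[(407,187),(442,185)],.02);print("knobs",p)
go(.38,-.12,.42,0);go(.42,.12,.30,0)
pick("post_75",.003,.3)
go(.40,.10,.40,0);go(.38,-.12,.42,0);go(.42,-.26,.33,-np.pi/2)
place("rest_75","p2")
E
```

```text
[[ 0.4785 -0.258   0.009 ]
 [ 0.5022 -0.2575  0.009 ]
 [ 0.4053 -0.2484  0.009 ]
 [ 0.429  -0.2495  0.009 ]]
knobs [[ 0.4843 -0.3541  0.02  ]
 [ 0.5127 -0.3538  0.02  ]]
post_75 width 10.539041093565444 29.985646605491638
after lift 10.642034042698434 19.7333
at [ 0.4911 -0.2567  0.1412]
hit True [ 0.4897 -0.2561  0.0316] [-1.6432  1.118   5.2112]
27.1667
```

View pics/p2.png

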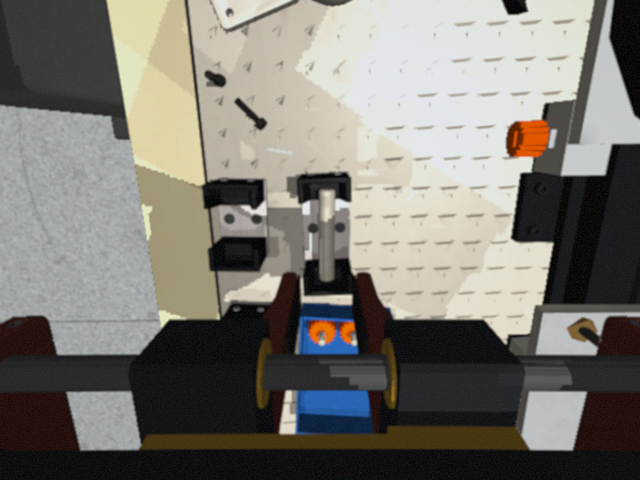

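post_75 lies in both notches at (327,235), with rest_50 at (240,222). Next is post_50.

```bash
python3 - <<'E'
from h import *
np.set_printoptions(precision=4,suppress=True)
go(.38,-.12,.42,0);go(.42,.12,.30,0)
pick("post_50",.003,.3)
go(.40,.10,.40,0);go(.38,-.12,.42,0);go(.42,-.26,.33,-np.pi/2)
place("rest_50","p3")
E
```

```text
post_50 width 10.775794294049529 29.997348189353943
after lift 10.520705059147803 32.7917
at [ 0.4184 -0.248   0.1412]
hit True [ 0.4167 -0.2472  0.0316] [-0.1256 -0.0159  6.408 ]
40.0917
```

View pics/p3.png

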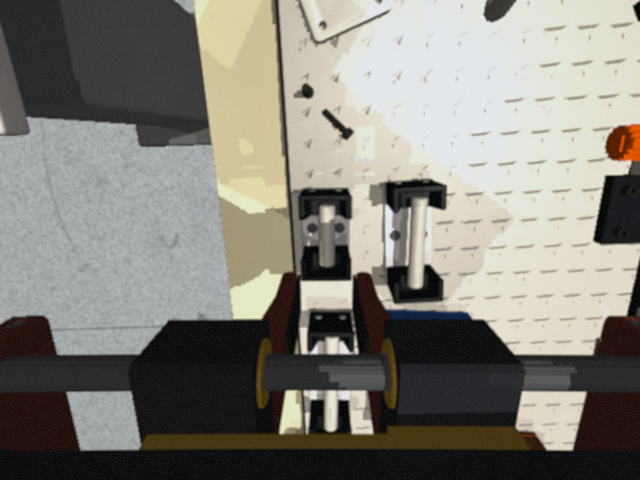

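All three posts are in place; post_50 is at (327,235). Next I pick the fork and look at its tray.

```bash
python3 - <<'E'
from h import *
np.set_printoptions(precision=4,suppress=True)
go(.38,-.12,.42,0);go(.42,.12,.30,0)
pick("fork",.003,.42)
go(.42,.41,.25,0)
snap("wrist","w3");print(get_time())
a=cv2.imread('pics/w3.png')[120:320,200:460];cv2.imwrite('pics/w3c.png',cv2.resize(a,None,fx=3,fy=3,interpolation=cv2.INTER_CUBIC))
E
```

```text
fork width 24.503479394253965 29.90442931652069
after lift 24.428894869421043 46.075
46.8917
```

View pics/w3c.png

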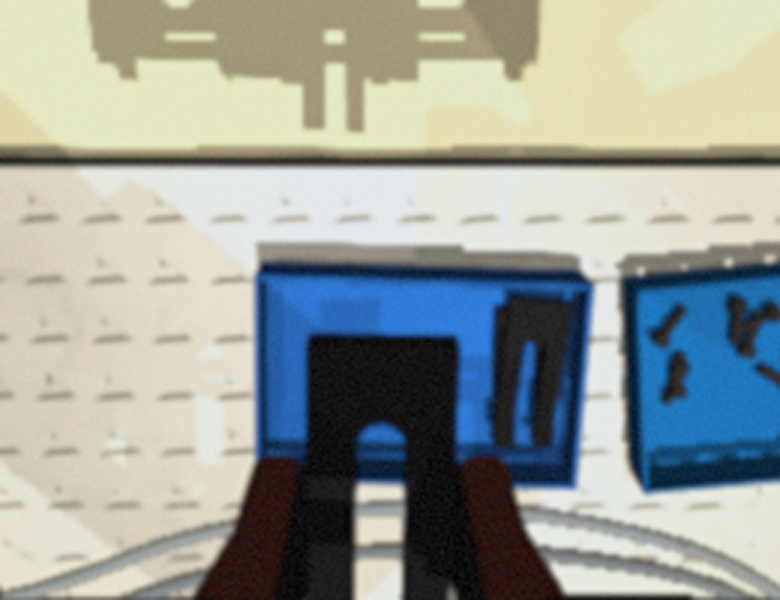

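The tray's rim corners are at crop (258,268), (590,285), (575,487) and (258,460). The held forks sit at the right (+y) end.

```bash
python3 - <<'E'
from h import *
np.set_printoptions(precision=4,suppress=True)
c=px2w("wrist",np.load('pics/w3.npy'),np.array([(258,268),(590,285),(575,487),(258,460)])/3+[200,120],.028)[:,:2]
u=(c[1]-c[0]+c[2]-c[3]);print(c,c.mean(0),np.linalg.norm(u)/2)
yaw=-np.arctan2(u[0],u[1]);u/=np.linalg.norm(u)
x,y=c.mean(0)-.019*u;print(x,y,yaw)
go(x,y,.13,yaw)
print("hit",movel([x,y,.0055],v=.08,until_force=12),get_tcp_pos(),get_ft_force())
command_gripper(.42);movel([x,y,.13],v=.15)
snap("wrist","p4");print(get_time())
E
```

```text
[[0.4223 0.3624]
 [0.4288 0.4879]
 [0.5116 0.4866]
 [0.5001 0.3599]] [0.4657 0.4242] 0.12643945469709553
0.46433006965389584 0.4052493401602549 -0.07146080323159837
hit True [0.4642 0.4051 0.0062] [-0.4539 -0.3067  4.5337]
50.4417
```

View pics/p4.png

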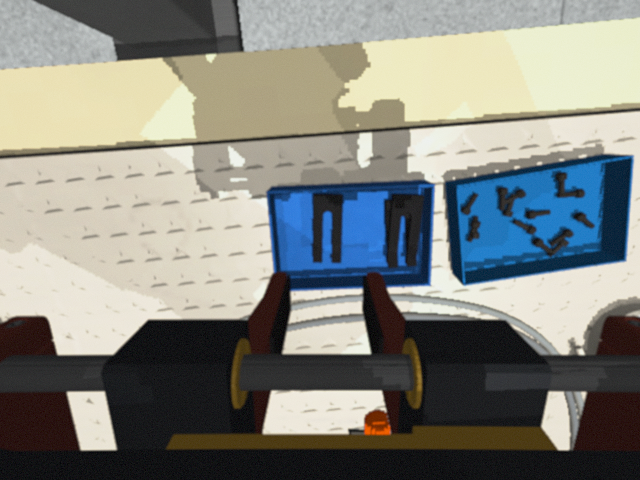

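The fork lies flat on the tray floor at (327,228). Last is the knob.

```bash
python3 - <<'E'
from h import *
np.set_printoptions(precision=4,suppress=True)
go(.42,.25,.25,0)
pick("knob",.004,.42)
go(.40,.10,.40,0);go(.38,-.12,.42,0);go(.42,-.30,.33,-.04)
x,y,yaw=.502,-.417,-.04
go(x,y,.13,yaw)
print("hit",movel([x,y,.0065],v=.08,until_force=12),get_tcp_pos(),get_ft_force())
command_gripper(.42);movel([x,y,.14],v=.15);go(.42,-.33,.35,yaw)
snap("wrist","p5");print(get_time())
E
```

```text
knob width 26.096107135397034 30.001418888568878
after lift 26.052882795753646 54.55
hit True [ 0.5019 -0.4169  0.0072] [-0.015   0.1843  4.9286]
62.2917
```

View pics/p5.png

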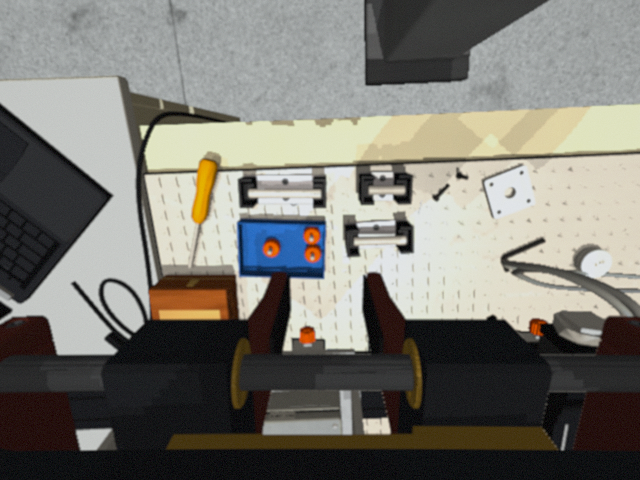

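The knob stands on the tray floor at (271,248), and the three posts lie in their rests at (283,188), (386,188) and (379,238). I'm handing in.

```bash
python3 -c "
from station import *
print(job_done(),get_time())"
```

```text
the job is handed in; nothing more can be done
the job is handed in; nothing more can be done
```

The job is handed in at about 62 s: the three posts lie in their matching rests, and the fork and knob lie on the floors of their trays, confirmed by a wrist picture after each placing.

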